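Load a cover frame into the clamping jig

TASK

Get a cover frame ready for its screws. First blow the empty nest of the jig clean with a puff from the air duster that stands in its bracket beside it: press the red cap right down and let it come up again. Then pick up the small white cover frame from the bench, set it gently into the nest so that it lies flat on all four corner rests, and swing the clamp's red handle all the way down so that the rubber foot holds the frame; leave the carton, the screwdriver and the wrapped packets where they are.

Things in the scene. Friction and masses are not known exactly. Their poses are not given: they have to be found in the camera images.
- jig: Clamping jig, fixed to the bench: grey aluminium plate 116 x 262 mm, 10 mm thick, four blue corner rests (the nest) at one end, a steel toggle clamp at the other. Origin at bench height (z = 0) under the nest centre; z up; y along the jig, plate from y = -187 to +75 mm; clamp base (50 mm wide, cheeks to 55 mm above the bench) from y = -173 to -87. The clamp works in the plane x = 0.
- nest (a point): Centre of the nest at rest height, 16 mm above the bench; axes as the jig's. The frame lies here with its long side along y (either way round). The corner walls leave it 1.5 mm play a side, rise 5 mm above the rests, with leaning lead-in lips 7 mm higher, and cover only the last 18 mm of each side: the long sides are free for fingers; the plate is 6 mm below the rests.
- clamp_handle (a joint): How far the clamp's red handle is swung down (rad): 0 = open, handle raised 1.2 rad above level (stop); 1.2 = down, level, pointing to the jig's -y, shut. Starts at 0 to 0.25. In jig axes a point d along the handle is at handle_pin + d*(0, -cos a, sin a), a = 1.2 - joint. Stays where left; about 2.5 N at the grip moves it. A toggle link moves the bar and locks it at 1.2.
- handle_pin (a point): The pin the handle turns on, fixed in the clamp base: 46 mm above the bench, 151 mm from the nest centre towards the jig's -y.
- handle_grip (a point): Point on the red handle's centreline 95 mm from the pin; moves with it. The red grip is 16 mm wide (jig x), 18 mm thick, from 39 to 115 mm from the pin. Can be pinched from above across its width and led along its arc, turning between the fingers. Raised, the handle's end is up to 155 mm above the bench; shut, it lies level, its centre 46 mm above the bench.
- clamp_bar: The clamp's steel bar (18 mm wide, 66 mm long) with a black rubber foot at its end, moved only by the handle. Origin: its own pin, 42 mm above the bench, 106 mm from the nest centre towards the jig's -y. Open, it stands upright, its end about 115 mm above the bench; shut, it lies level over the near end of the frame.
- clamp_pad (a point): Underside of the black rubber foot (14 mm across) at the end of the clamp bar; shut, it comes down on the frame's face 46 mm from the nest centre towards the jig's -y, 31 mm above the bench.
- duster: Air-duster can, white with blue band, 52 mm across, upright in a grey bracket fixed to the bench (base 66 x 66 mm) off the +y end of the jig. On top a red cap with a thin red straw that reaches 46 mm from the axis along its own -y, roughly towards the nest. Origin: at bench height on the can's axis.
- cap_top (a point): Centre of the top of the can's red spray cap (22 mm across), 154 mm above the bench when up.
- duster_cap (a joint): How far the sprung cap is pressed down: 0 = up, 0.0045 m = right down. The spring takes about 2.5 N to start and 5.5 N right down, and lifts the cap when let go.
- cover: The white cover frame, folded from sheet steel: 58 mm (x) x 120 mm (y) x 15 mm high, open below, with a 30 x 64 mm window through its face. About 0.11 kg. Origin: centre of its underside; z up. Lies loose on the bench beside the jig, face up; it can be grasped across its 58 mm width.
- screw_carton: Yellow card carton of screws, 90 x 70 x 45 mm, loose on the bench. Leave alone. Origin: centre of its underside.
- driver: Dark blue electric screwdriver lying on the bench, 36 mm thick, from 65 mm behind to 154 mm ahead of its origin along its x. Leave alone. Origin: on the bench below the middle of its body.
- packets: Three frames wrapped in brown paper, stacked: 100 x 150 x 57 mm. Leave alone. Origin: centre of its underside.

How it is judged:
On the way, in this order (a step that is already met when the one before it is completed fails the run):
1. the duster's cap is pressed right down while the nest is still empty (value of joint duster_cap above 0.0035 m and horizontal distance between cover and nest above 0.1 m), for 0.1 s.
2. the cap is up again and the frame lies flat in the nest, on all four rests, let go (value of joint duster_cap below 0.001 m and horizontal distance between cover and nest below 0.004 m and z of cover in the frame of nest below 0.002 m and angle between the y axis of cover and the y axis of nest, either way round below 0.06 rad and angle between cover's own z axis and vertical below 0.03 rad and contact force between the fingers and cover below 0.2 N and value of joint clamp_handle below 0.9 rad), for 0.2 s.
3. the handle is fully down and the rubber foot presses on the frame (value of joint clamp_handle above 1.12 rad and contact force between clamp_bar and cover above 1 N), for 0.2 s.
At the end, for the whole second after the job is handed in: Handle fully down (within 0.08 rad of level), rubber foot pressing on the frame (over 1 N); frame at rest, flat in the nest (4 mm of its centre, under 2 mm above the rests, 0.06 rad of its direction, tilt under 0.03 rad); duster cap up (within 1 mm) (all of step 3 and horizontal distance between cover and nest below 0.004 m and z of cover in the frame of nest below 0.002 m and angle between the y axis of cover and the y axis of nest, either way round below 0.06 rad and angle between cover's own z axis and vertical below 0.03 rad and linear speed of cover below 0.02 m/s and value of joint duster_cap below 0.001 m); the robot touches nothing.
It fails at once if the frame is dropped or thrown into the nest (faster than 0.5 m/s within 30 mm of it) (distance between cover and nest below 0.03 m and linear speed of cover above 0.5 m/s).
It fails at once if the screw carton is moved more than 25 mm (distance of screw_carton from where it was at the start of the episode above 0.025 m).
It fails at once if the screwdriver is moved more than 25 mm (distance of driver from where it was at the start of the episode above 0.025 m).
It fails at once if the packets are moved more than 25 mm (distance of packets from where it was at the start of the episode above 0.025 m).
It also fails if it takes over 67 s, if anything falls off the work surface, if the arm or the gripper's body presses on something with over 40 N, if the wrist force passes 120 N, or if a joint passes its speed limit or range.

ROBOT

A 6-joint arm with a two-finger parallel gripper is mounted at the origin on the work surface. World frame = base frame: x ahead of the robot, y to its left, z up, the work surface at z = 0. Lengths are in m, angles in rad, forces in N, time in s.
With the tool pointing down it reaches from about 0.325 to 0.85 m from the base axis. Payload 15.5 kg.
Tool frame: the origin (TCP) lies at the very end of the fingers, on their centre line; the grasp point (between the pads) lies 19 mm behind it (ctrl.hold_point_z is the distance from the TCP to the grasp point, in m); y points along the fingers, x is the direction in which the jaws open and shut, and the axes are right-handed (so a half turn about y gives the same grasp; the last joint's range is limited). The gripper opens to 91 mm and grips with 3 to 60 N. Pads are 32 mm wide; open, the fingers measure 118 mm over their backs; the gripper's body (76 mm by 178 mm) begins 60 mm behind the grasp point.
Start: joints at [1.137, 0.494, 1.345, -0, 1.302, -0.096], TCP at [0.208, 0.589, 0.176] pointing down, gripper open.
Joint ranges: [-2.91, 2.91], [-0.82, 2.16], [0.22, 2.67], [-1.22, 4.37], [0.12, 2.79], [-3.08, 3.08]. Speed limits (rad/s): [1.89, 1.89, 2.57, 3.01, 3.01, 3.01].

INTERFACE

Orientations are given as [roll, pitch, yaw] about the fixed x, y, z axes, in that order (R = Rz(yaw) Ry(pitch) Rx(roll)).
In Python, from plant import ctrl gives the robot as it stands. Calls block until the motion is done:
- ctrl.move_ptp(position, orientation): joint-space move of the TCP to a pose.
- ctrl.servo_line(position, attitude=None, speed=0.15): straight line of the TCP; attitude=None keeps the orientation; speed is the mean speed in m/s.
- ctrl.movej(angles): joint-space move.
- ctrl.command_gripper(opening): finger opening in m; the grip force is fixed at half the most; returns when the fingers have stopped.
- ctrl.sleep(seconds).
- ctrl.solve_ik(position, orientation): joint angles nearest the present ones, or None.
- ctrl.sense(): the state.
- ctrl.capture(name): name is "side" or "top"; returns the picture (384x512x3 uint8, red, green, blue); there is no depth.
- ctrl.camera_info(name): a dict with "mtx" (3x3 intrinsics, pixels), "dist" ([k1, k2, p1, p2, k3] as OpenCV has them; the pictures are not rectified), "T" (4x4, takes a point from camera to world coordinates). Camera axes: x right, y up, looking along -z (the intrinsics and any distortion apply to the point x, -y, -z); pixel columns grow to the right and rows downward; lengths in m; the calibration is good to about 2 mm. A picture is of the moment at which its call begins. camera_info takes no time and is no camera call.
A pose or a line that the arm cannot do raises ctrl.IKError and nothing moves.
- ctrl.hand_in(): hands the job in, once; it reports no verdict.
The state is a dict: "time_s": time; "qpos": joint angles; "dq": joint speeds; "effort": joint torques, N m; "tool_pos": TCP position; "ee_rot": TCP orientation; "force": force on the tool from outside, world axes, zero at the start; "torque": the same for the moment, N m; "gripper_width": finger opening in m.
Only numpy, scipy, OpenCV 4.12 (cv2) and the standard library are available. Lean on these libraries where they do the work, as an engineer would, in place of code of your own. Each camera call takes 0.05 s, during which the arm holds its last target. There are 200 camera calls.

## Working session

There is one attempt and no reset: what is moved stays moved. The work goes in short steps, each a Python script; the robot and the scene stay as the last script left them, time stands still between calls to the robot, and variables do not carry over. Pictures are saved under pics/ and viewed, about 8 in all and at most 12, crops included, and the job is handed in when it is done.

```bash
ls; mkdir -p pics
cat > h.py <<'E'
import numpy as np, cv2
from plant import ctrl
def snap(n,f):
    im=ctrl.capture(n); cv2.imwrite('pics/'+f,im[:,:,::-1]); return im
def ray(n,uv):
    c=ctrl.camera_info(n); T=np.array(c['T'])
    p=cv2.undistortPoints(np.array(uv,float).reshape(-1,1,2),np.array(c['mtx']),np.array(c['dist'])).reshape(-1,2)
    d=np.c_[p[:,0],-p[:,1],-np.ones(len(p))]@T[:3,:3].T
    return T[:3,3],d
def onz(n,uv,z):
    o,d=ray(n,uv); return o+d*((z-o[2])/d[:,2])[:,None]
def proj(n,P):
    c=ctrl.camera_info(n); T=np.array(c['T'])
    q=(np.atleast_2d(P)-T[:3,3])@T[:3,:3]; q=q*[1,-1,-1]
    return cv2.projectPoints(q,np.zeros(3),np.zeros(3),np.array(c['mtx']),np.array(c['dist']))[0].reshape(-1,2)
E
python3 - <<'E'
from h import *
a=snap('top','t0.png'); b=snap('side','s0.png')
big=cv2.resize(a[:,:,::-1],(768,576)); cv2.imwrite('pics/t0b.png',big)
cv2.imwrite('pics/s0b.png',cv2.resize(b[:,:,::-1],(768,576)))
for n in('top','side'):
    c=ctrl.camera_info(n); print(n,np.round(c['T'],3).tolist(),np.round(c['mtx'],1).tolist(),c['dist'])
s=ctrl.sense(); print(s['time_s'],s['ee_rot'],s['force'])
E
```

```text
pics
top [[-0.005, 0.999, -0.043, 0.558], [-1.0, -0.005, 0.009, -0.002], [0.009, 0.043, 0.999, 1.366], [0.0, 0.0, 0.0, 1.0]] [[372.9, 0.0, 256.9], [0.0, 372.9, 188.3], [0.0, 0.0, 1.0]] [0.03952446 0.         0.         0.         0.        ]
side [[0.997, 0.056, -0.062, 0.534], [-0.083, 0.695, -0.714, -1.158], [0.003, 0.717, 0.697, 1.243], [0.0, 0.0, 0.0, 1.0]] [[499.2, 0.0, 253.9], [0.0, 499.2, 194.7], [0.0, 0.0, 1.0]] [-0.13092341  0.          0.          0.          0.        ]
0.1 [-1.57066808e+00  1.11163155e-03  1.23197886e+00] [ 0.19675297  0.63551774 -1.23214169]
```

View pics/t0b.png

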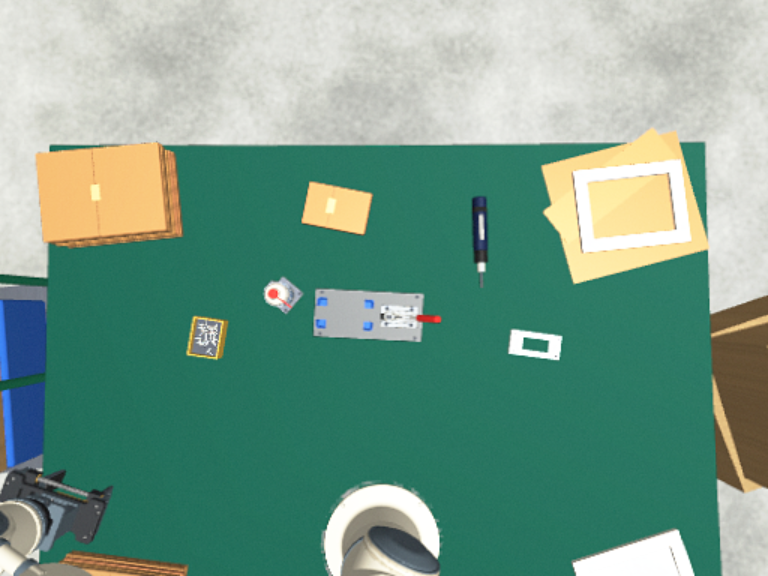

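View pics/s0b.png

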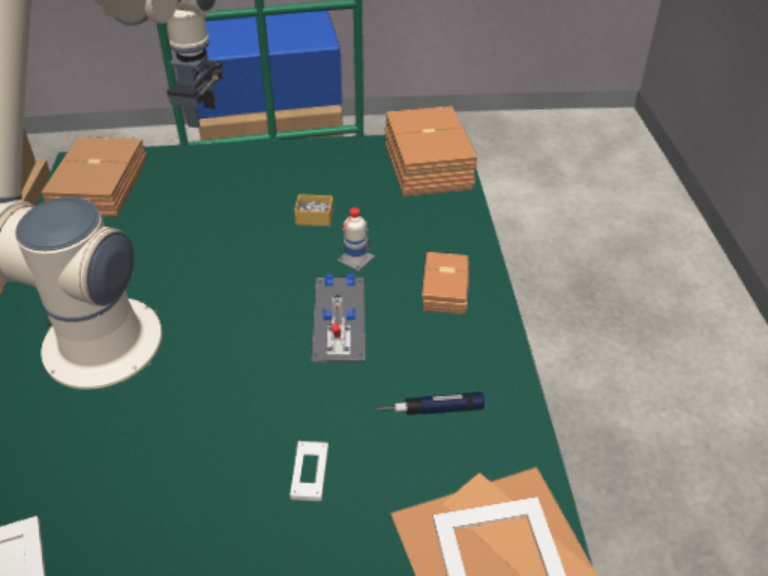

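The top view (2x) shows the jig at (368,315), with nest on the left and red handle at (430,319). The cap is at (272,293), the cover at (535,345), and the carton, packets and driver are all well apart. The side view agrees. Next I'll measure with masks.

```bash
cat > meas.py <<'E'
from h import *
def cents(mask,off,amin=6):
    n,l,s,c=cv2.connectedComponentsWithStats(mask.astype(np.uint8)); 
    return [(s[i,4],c[i]+off,s[i,:4].tolist()) for i in range(1,n) if s[i,4]>=amin]
def cut(im,x0,x1,y0,y1):
    r=im[y0:y1,x0:x1]; return cv2.cvtColor(r,cv2.COLOR_RGB2HSV),np.array([x0,y0],float)
def red(h): return ((h[...,0]<8)|(h[...,0]>172))&(h[...,1]>130)&(h[...,2]>80)
def blue(h): return (abs(h[...,0].astype(int)-112)<12)&(h[...,1]>140)&(h[...,2]>70)
def white(h): return (h[...,1]<50)&(h[...,2]>150)
def grey(h): return (h[...,1]<60)&(h[...,2]>60)
def tri(uvt,uvs):
    o1,d1=ray('top',uvt);o2,d2=ray('side',uvs);d1=d1[0]/np.linalg.norm(d1[0]);d2=d2[0]/np.linalg.norm(d2[0])
    s=np.linalg.lstsq(np.c_[d1,-d2],o2-o1,rcond=None)[0]
    a=o1+s[0]*d1;b=o2+s[1]*d2; return (a+b)/2,np.linalg.norm(a-b)
E
python3 - <<'E'
from meas import *
t=cv2.imread('pics/t0.png')[:,:,::-1].copy(); s=cv2.imread('pics/s0.png')[:,:,::-1].copy()
R=dict(top=(t,(165,202),(330,375,150,188),(150,222,135,180),(170,225,135,180)),side=(s,None,(185,225,285,340),(200,250,178,245),None))
np.set_printoptions(precision=4,suppress=True)
for n,im in(('top',t),('side',s)):
    box=dict(cap=dict(top=(165,202,180,212),side=(225,248,132,150)),)
    B={'top':dict(red=(170,225,135,212),blue=(205//1-50,225,140,172),white=(330,385,155,188)),'side':dict(red=(200,260,130,235),blue=(205,248,178,218),white=(185,225,285,340))}[n]
    for k in('red','blue'):
        b=B[k] if not(n=='top' and k=='red') else (165,225,135,180)
        h,o=cut(im,*b)
        for a,c,bb in cents({'red':red,'blue':blue}[k](h),o,4): print(n,k,a,c,bb)
    b=B['white'];h,o=cut(im,*b);m=white(h).astype(np.uint8)
    cs=cv2.findContours(m,cv2.RETR_EXTERNAL,cv2.CHAIN_APPROX_NONE)[0];c=max(cs,key=cv2.contourArea)
    r=cv2.minAreaRect(c.reshape(-1,2).astype(np.float32)+o.astype(np.float32));print(n,'cover',r)
    P=onz(n,cv2.boxPoints(r),0.015);print(P[:,:2],P.mean(0),np.linalg.norm(P[1]-P[0]),np.linalg.norm(P[2]-P[1]))
    if n=='top':
        h,o=cut(im,150,222,135,180);m=((h[...,1]<70)|blue(h)|red(h)).astype(np.uint8);n2,l,st,_=cv2.connectedComponentsWithStats(m)
        i=1+st[1:,4].argmax();m=(l==i).astype(np.uint8)
        m=cv2.morphologyEx(m,cv2.MORPH_OPEN,np.ones((7,7)))
        c=max(cv2.findContours(m,cv2.RETR_EXTERNAL,cv2.CHAIN_APPROX_NONE)[0],key=cv2.contourArea)
        r=cv2.minAreaRect(c.reshape(-1,2).astype(np.float32)+o.astype(np.float32));print('plate',r)
        P=onz(n,cv2.boxPoints(r),0.01);print(P[:,:2],P.mean(0))
for n,a in(('top',t[125:195,120:230]),('side',s[120:250,180:260])):
    pass
x=cv2.resize(t[125:195,120:220],(800,560),interpolation=cv2.INTER_NEAREST);cv2.imwrite('pics/tc.png',x[:,:,::-1])
E
```

```text
Traceback (most recent call last):
ValueError: max() iterable argument is empty
```

```bash
cat > m1.py <<'E'
from meas import *
np.set_printoptions(precision=4,suppress=True)
t=cv2.imread('pics/t0.png')[:,:,::-1].copy(); s=cv2.imread('pics/s0.png')[:,:,::-1].copy()
def rect(n,m,o,z,lab):
    m=cv2.resize(m.astype(np.float32),None,fx=1,fy=1)
    c=max(cv2.findContours(m.astype(np.uint8),cv2.RETR_EXTERNAL,cv2.CHAIN_APPROX_NONE)[0],key=cv2.contourArea)
    P=onz(n,c.reshape(-1,2)+o,z)[:,:2]
    r=cv2.minAreaRect((P*1000).astype(np.float32)); print(n,lab,np.round(r[0],1),np.round(r[1],1),round(r[2],2))
    (ux,uy),_,_=r; 
B={'top':dict(red=(120,225,130,180),blue=(150,200,143,174),white=(248,290,158,186)),'side':dict(red=(150,200,95,180),blue=(152,190,134,165),white=(138,170,214,256))}
for n,im in(('top',t),('side',s)):
    for k in('red','blue'):
        h,o=cut(im,*B[n][k])
        for a,c,bb in cents({'red':red,'blue':blue}[k](h),o,4): print(n,k,a,c,bb, onz(n,[c],0.154 if k=='red' else .018)[0])
    h,o=cut(im,*B[n]['white']); rect(n,white(h),o,0.015,'cover')
    m=white(h); n_,l,st,ce=cv2.connectedComponentsWithStats(cv2.morphologyEx(m.astype(np.uint8),cv2.MORPH_CLOSE,np.ones((3,3)))) 
h,o=cut(t,150,222,138,178);m=((h[...,1]<80)|blue(h)|red(h)).astype(np.uint8)
m=cv2.morphologyEx(cv2.morphologyEx(m,cv2.MORPH_CLOSE,np.ones((3,3))),cv2.MORPH_OPEN,np.ones((9,9)))
rect('top',m,o,.01,'plate')
x=cv2.resize(t[125:195,120:220],(800,560),interpolation=cv2.INTER_NEAREST);cv2.imwrite('pics/tc.png',x[:,:,::-1])
E
python3 m1.py
```

```text
Traceback (most recent call last):
  File "m1.py", line 15, in <module>
    h,o=cut(im,*B[n]['white']); rect(n,white(h),o,0.015,'cover')
                                ~~~~^^^^^^^^^^^^^^^^^^^^^^^^^^^^
  File "m1.py", line 6, in rect
    c=max(cv2.findContours(m.astype(np.uint8),cv2.RETR_EXTERNAL,cv2.CHAIN_APPROX_NONE)[0],key=cv2.contourArea)
ValueError: max() iterable argument is empty
```

```bash
python3 - <<'E'
s=open('m1.py').read()
a=s.index("B={"); b=s.index("\n",a)
s=s[:a]+"B={'top':dict(red=(168,300,182,235),blue=(203,255,188,232),white=(330,385,212,248)),'side':dict(red=(205,260,132,235),blue=(205,250,178,222),white=(185,228,285,340))}"+s[b:]
s=s.replace("cut(t,150,222,138,178)","cut(t,202,290,186,234)").replace("t[125:195,120:220]","t[180:240,170:300]").replace("(800,560)","(780,360)")
open('m1.py','w').write(s)
E
python3 m1.py
```

```text
top red 31 [181.5484 195.4194] [11, 11, 6, 6] [0.5886 0.2314 0.154 ]
top red 6 [190.5    202.1667] [20, 18, 6, 5] [0.5666 0.2024 0.154 ]
top red 71 [285.4507 212.0282] [110, 28, 16, 5] [ 0.5329 -0.1051  0.154 ]
top blue 33 [214.4545 200.7273] [9, 10, 6, 6] [0.5722 0.1393 0.018 ]
top blue 25 [246. 202.] [41, 12, 5, 5] [0.567  0.0255 0.018 ]
top blue 34 [213.5    215.3529] [8, 25, 6, 6] [0.5196 0.1427 0.018 ]
top blue 25 [245. 217.] [40, 27, 5, 5] [0.513  0.0293 0.018 ]
top cover [ 466.2 -371.9] [122.5  59.5] 81.34
side red 36 [235.9444 141.0278] [28, 6, 7, 7] [0.5903 0.2326 0.154 ]
side red 38 [223.8158 219.5789] [16, 83, 6, 10] [ 0.5326 -0.1416  0.154 ]
side blue 38 [218.9211 185.7368] [11, 4, 6, 8] [0.5216 0.1525 0.018 ]
side blue 36 [233.5    185.2778] [26, 4, 6, 8] [0.5739 0.1507 0.018 ]
side blue 26 [217.9231 209.8846] [11, 29, 5, 6] [0.5142 0.0322 0.018 ]
side blue 23 [233.3478 209.7826] [26, 29, 5, 6] [0.5668 0.0285 0.018 ]
side cover [ 465.9 -370.7] [128.3  59.8] 82.28
top plate [540.3  28.5] [263.7 117.3] 86.75
```

View pics/tc.png

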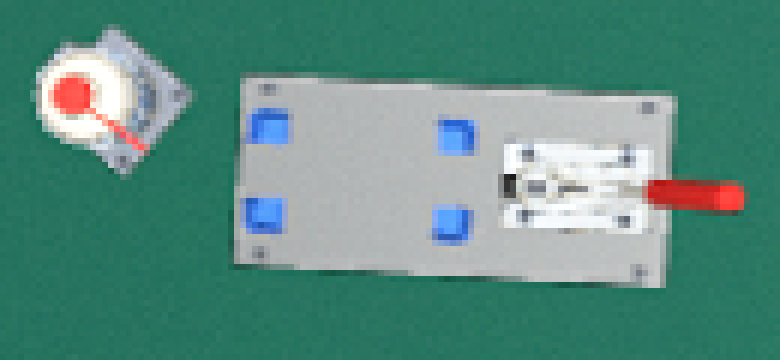

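The crop shows the four blue rests, the plate and the upright clamp. The handle is at crop (695,195) pointing -y, and the cap at (73,95) has its straw towards the nest. Estimates:

| Item | Position (m) | Yaw (rad) |
|---|---|---|
| Nest | (0.543, 0.0843) | -0.053 |
| Cap | (0.589, 0.232) | not needed |
| Cover | (0.466, -0.3715) | about -0.147 |

Next I'll press the cap.

```bash
cat >> h.py <<'E'
D=lambda yaw:[-np.pi/2,0,yaw]
def st(l=''):
    s=ctrl.sense(); print(l,round(s['time_s'],2),np.round(s['tool_pos'],4),np.round(s['force'],1),round(s['gripper_width'],4)); return s
E
python3 - <<'E'
from h import *
ctrl.command_gripper(0.0); st('closed')
ctrl.move_ptp([.589,.232,.185],D(0.6)); s0=st('above'); f0=s0['force'][2]
ctrl.servo_line([.589,.232,.157],speed=.08); f0=st()['force'][2]
z=.1535
while z>.1465:
    ctrl.servo_line([.589,.232,z],speed=.03); s=st()
    if s['force'][2]-f0>8: break
    z-=.001
ctrl.sleep(.3); st('held')
ctrl.servo_line([.589,.232,.19],speed=.1); st()
E
```

```text
closed 1.47 [0.2077 0.5895 0.176 ] [ 0.1  0.4 -0. ] 0.0002
above 3.36 [0.5885 0.2329 0.185 ] [ 0.4  0.3 -0.8] 0.0006
 3.86 [0.5888 0.2321 0.1568] [ 1.  -0.3  1.1] 0.0005
 4.12 [0.5891 0.232  0.1536] [ 0.  -0.7 -0.2] 0.0004
 4.38 [0.589  0.232  0.1526] [ 0.3 -1.2  0.5] 0.0007
 4.62 [0.589  0.232  0.1514] [-0.  -0.1 -0.9] 0.0007
 4.88 [0.589  0.232  0.1504] [ 0.1  0.1 -0.2] 0.0007
 5.12 [0.589  0.232  0.1494] [ 0.1 -0.5  0.6] 0.0005
 5.38 [0.589  0.232  0.1484] [ 0.2 -0.8  0.8] 0.0007
 5.62 [0.589  0.232  0.1474] [ 0.3  0.3 -0. ] 0.0005
held 5.92 [0.589  0.232  0.1475] [ 0.1  0.7 -0.5] -0.0
 6.5 [0.5888 0.2319 0.1897] [ 0.3 -0.4 -0.1] 0.0003
```

No contact force was felt, so I'll look while lowered.

Run:
```python
from h import *
ctrl.servo_line([.589,.232,.156],speed=.15); st()
a=snap('top','t1.png'); b=snap('side','s1.png')
x=cv2.resize(a[150:250,130:260],(390,300),interpolation=cv2.INTER_CUBIC)
y=cv2.resize(b[80:180,180:310],(390,300),interpolation=cv2.INTER_CUBIC)
cv2.imwrite('pics/p1.png',np.hstack([x,y])[:,:,::-1])
print(proj('side',[[.589,.232,.156],[.589,.232,.154]]),proj('top',[[.589,.232,.156]]))
```

```text
6.88 [0.5884 0.2318 0.1553] [0.2 0.3 0.3] 0.0003
[[235.5803934  140.71094362]
 [235.59255485 141.15932102]] [[181.23368411 195.27388383]]
```

View pics/p1.png

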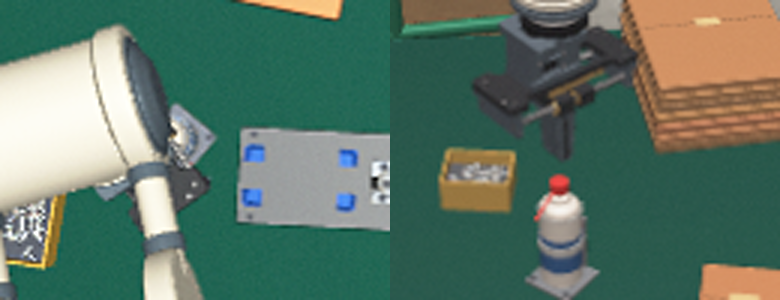

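The side crop shows the closed fingertips at about full-res (237,133) with the cap top at (236,140). The tips are roughly 7 px (20+ mm) too high or too far back. I'll compare the start pictures with the projected TCP to see which.

Run:
```python
from h import *
print('hold',ctrl.hold_point_z)
c=np.array([.208,.589,.176]);yaw=1.232;x=np.array([np.cos(yaw),np.sin(yaw),0])
def crop(n,f,P,w=45):
    im=cv2.imread('pics/'+f);q=proj(n,P);u,v=np.clip(q[0].astype(int),w,[511-w,383-w])
    r=cv2.resize(im[v-w:v+w,u-w:u+w],(380,380),interpolation=cv2.INTER_CUBIC)
    for p in q: cv2.drawMarker(r,tuple(int(t) for t in (p-[u-w,v-w]+.5)*380/(2*w)),(0,255,0),cv2.MARKER_CROSS,12,1)
    return r
P=[c,c+.0455*x,c-.0455*x,c+[0,0,.019]]
cv2.imwrite('pics/p2.png',np.hstack([crop('top','t0.png',P),crop('side','s0.png',P)]))
print(onz('side',[[237,133]],.156),onz('side',[[237,133]],.176))
```

```text
hold 0.0188
[[0.59659936 0.27632079 0.156     ]] [[0.59544474 0.24992603 0.176     ]]
```

View pics/p2.png

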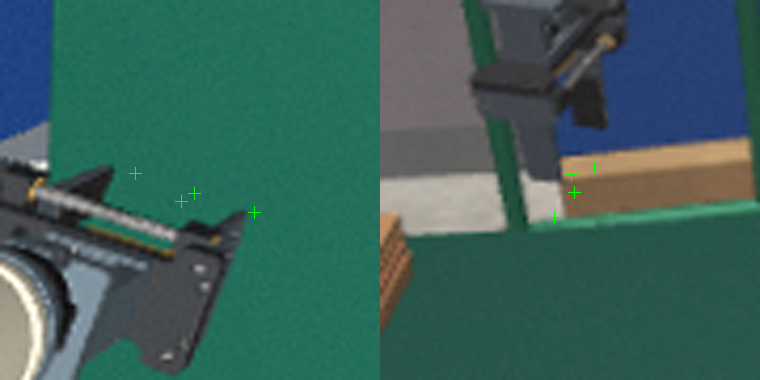

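Run:
```python
from h import *
from scipy.optimize import least_squares
c=np.array([.208,.589,.176]);e=np.array([.5884,.2318,.1553])
def res(d): return np.r_[(proj('top',c+d)-proj('top',c))[0]-[-3.8,-.5],(proj('side',c+d)-proj('side',c))[0]-[-1.7,-9.7],(proj('side',e+d)-proj('side',e))[0]-[1.4,-7.5]]
r=least_squares(res,np.zeros(3));print(r.x,r.fun)
r=least_squares(lambda d:res(d)[:4],np.zeros(3));print(r.x,r.fun)
r=least_squares(lambda d:res([0,0,d[0]]),[0.]);print(r.x,r.fun)
s=ctrl.sense();print(s['ee_rot'],s['qpos'])
```

```text
[ 0.00834291 -0.0105954   0.04367902] [-0.07720392  2.1328697   1.90333086  1.51639194  0.91516548 -0.72977046]
[ 0.01168666 -0.01465898  0.05102482] [0.05521576 1.72953693 2.37760637 0.3855745 ]
[0.03168416] [-1.67551999  3.79459491  0.50851765  2.86222157 -1.59663915  0.30903272]
[-1.57100291e+00 -5.96647688e-04  6.00051347e-01] [ 2.80965949e-01  5.23024492e-01  1.34830884e+00 -9.40872290e-06
  1.26962799e+00 -3.19082548e-01]
```

The offset is mainly vertical: the tips sit about 30 mm higher than reported. I'll feel down guarded by force.

```bash
cat >> h.py <<'E'
def feel(x,y,z0,z1,step,fmax,v=.03,quiet=False):
    b=ctrl.sense()['force'][2]; z=z0
    while z>=z1:
        ctrl.servo_line([x,y,z],speed=v); f=np.mean([ctrl.sense()['force'][2] for _ in range(1)])
        if not quiet or f>2: print(round(z,4),round(f,1),end=' | ')
        if f>fmax: break
        z-=step
    print(); return z
E
python3 - <<'E'
from h import *
ctrl.servo_line([.589,.232,.143],speed=.1)
z=feel(.589,.232,.141,.115,.002,3.5)
st()
E
```

```text
0.141 0.2 | 0.139 -0.2 | 0.137 -0.5 | 0.135 0.1 | 0.133 -0.2 | 0.131 0.0 | 0.129 -1.0 | 0.127 -0.5 | 0.125 0.6 | 0.123 0.5 | 0.121 0.4 | 0.119 -0.1 | 0.117 0.6 | 
 10.51 [0.5889 0.232  0.1168] [ 0.5 -0.1  0.6] 0.0004
```

Run:
```python
from h import *
a=snap('top','t2.png'); b=snap('side','s2.png')
x=cv2.resize(a[170:230,150:215],(390,360),interpolation=cv2.INTER_CUBIC)
y=cv2.resize(b[110:170,205:270],(390,360),interpolation=cv2.INTER_CUBIC)
cv2.imwrite('pics/p3.png',np.hstack([x,y])[:,:,::-1])
```

```text
(no output)
```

View pics/p3.png

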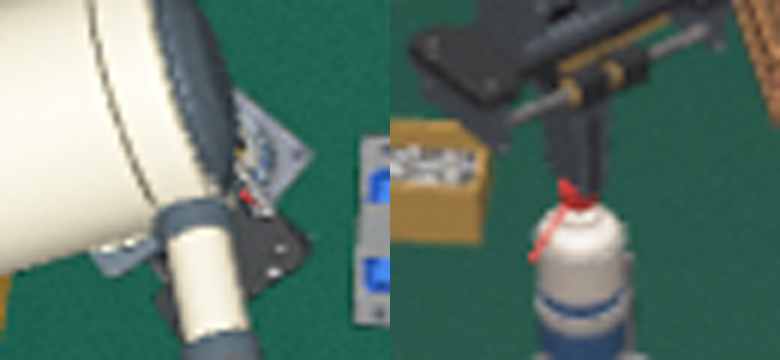

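Run:
```python
from h import *
z=feel(.589,.232,.116,.100,.001,6)
st(); ctrl.sleep(.1); st()
b=snap('side','s3.png'); a=snap('top','t3.png')
cv2.imwrite('pics/p4.png',cv2.resize(b[90:180,180:300],(800,600),interpolation=cv2.INTER_CUBIC)[:,:,::-1])
```

```text
0.116 1.8 | 0.115 3.8 | 0.114 3.7 | 0.113 4.6 | 0.112 4.9 | 0.111 14.1 | 
 12.11 [0.5892 0.232  0.1118] [-0.7 -0.7 14.1] 0.0003
 12.21 [0.5892 0.232  0.1118] [-1.3 -0.4 15.2] 0.0002
```

View pics/p4.png

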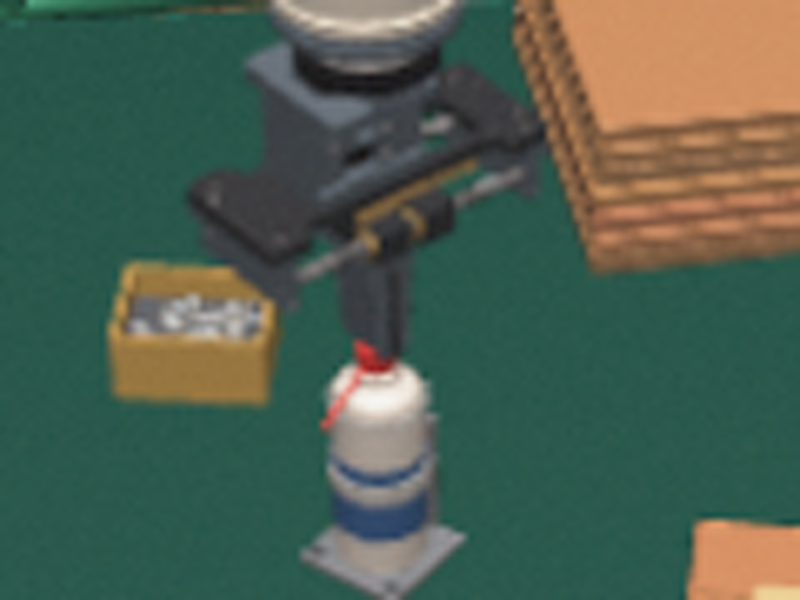

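The cap is right down: the spring force ramped to 5 N, then hit a hard stop at 14 N. The real fingertips are therefore 37.8 mm above the reported tool z. I'll use that offset, release the cap and go to the cover.

```bash
echo 'ZO=.0378' >> h.py
python3 - <<'E'
from h import *
ctrl.servo_line([.589,.232,.17],speed=.15); st()
y=-.147; c=[.466,-.3715]
ctrl.move_ptp([.5,0,.25],D(y)); ctrl.command_gripper(.091)
ctrl.move_ptp(c+[.10-ZO],D(y)); st()
ctrl.servo_line(c+[.025-ZO],speed=.1); st()
feel(*c,.019-ZO,.0035-ZO,.0038,4,v=.05); st()
a=snap('top','t4.png'); b=snap('side','s4.png')
x=cv2.resize(a[190:260,325:395],(380,380),interpolation=cv2.INTER_CUBIC)
z=cv2.resize(b[270:340,170:240],(380,380),interpolation=cv2.INTER_CUBIC)
cv2.imwrite('pics/p5.png',np.hstack([x,z])[:,:,::-1])
E
```

```text
12.85 [0.5884 0.2318 0.169 ] [0.3 0.  0.2] 0.0006
 16.8 [ 0.4667 -0.3708  0.0628] [ 0.7  0.5 -0.1] 0.0912
 17.7 [ 0.4663 -0.3717 -0.0123] [ 1.  -0.7 -0.7] 0.0914
-0.0188 0.2 | -0.0226 -0.7 | -0.0264 -0.4 | -0.0302 -0.1 | -0.034 0.6 | 
 18.97 [ 0.4658 -0.3713 -0.0343] [0.6 0.1 0.6] 0.0908
```

View pics/p5.png

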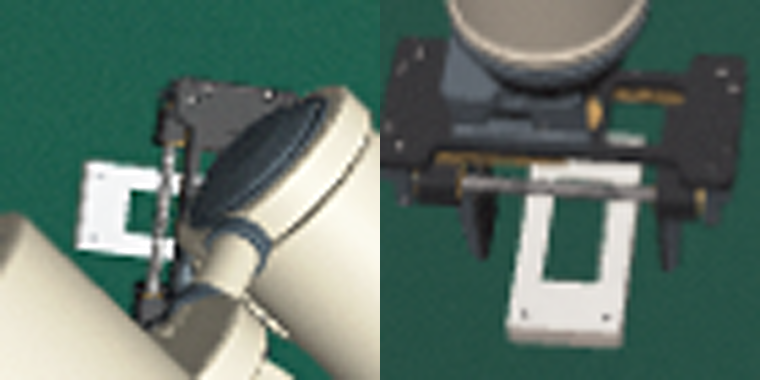

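The crops show the fingers cleanly straddling the cover. In the side view the tips are at (480,258) and (668,268), and the cover is centred between them. Next I'll grip, lift and hover over the nest.

Run:
```python
from h import *
c=[.466,-.3715]; n=[.543,.0843]
ctrl.command_gripper(.05); st('grip')
ctrl.servo_line(c+[.20],speed=.2); st()
ctrl.move_ptp(n+[.20],D(-.053)); st()
ctrl.servo_line(n+[.045-ZO+.0035],speed=.15); ctrl.sleep(.2); st()
a=snap('top','t5.png'); b=snap('side','s5.png')
x=cv2.resize(a[170:240,195:265],(380,380),interpolation=cv2.INTER_CUBIC)
z=cv2.resize(b[160:230,190:260],(380,380),interpolation=cv2.INTER_CUBIC)
cv2.imwrite('pics/p6.png',np.hstack([x,z])[:,:,::-1])
```

```text
grip 19.68 [ 0.466  -0.3715 -0.034 ] [0.2 0.9 1.1] 0.0574
 20.99 [ 0.4655 -0.371   0.199 ] [-0.5 -0.2 -1.3] 0.0579
 22.68 [0.5432 0.0834 0.1999] [ 0.  -0.2 -1. ] 0.0576
 24.29 [0.5433 0.0843 0.0112] [ 0.7 -0.3 -2.3] 0.0577
```

View pics/p6.png

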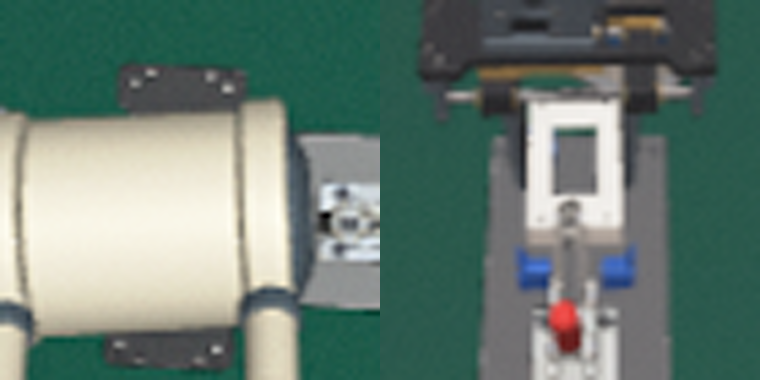

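Run:
```python
from meas import *
np.set_printoptions(precision=1,suppress=True)
def edges(f,box,z,c,yaw):
    im=cv2.imread('pics/'+f)[:,:,::-1]; g=cv2.cvtColor(im,cv2.COLOR_RGB2GRAY).astype(float)
    x=np.array([np.cos(yaw),np.sin(yaw)]);y=np.array([-x[1],x[0]])
    S=lambda u,v: cv2.remap(g.astype(np.float32),np.float32(u),np.float32(v),cv2.INTER_LINEAR)
    # sample brightness on profiles across the face plane
    for nm,fix,ax,rng in(('left',y,x,(-.045,-.018)),('right',y,x,(.018,.045)),('near',x,y,(-.085,-.045))):
        for o in ((-.05,-.04,-.035) if nm!='near' else(-.022,-.017,.017,.022)):
            t=np.arange(*rng,.0005); P=np.c_[np.array(c)+np.outer(t,ax)+o*fix,np.full(len(t),z)]
            q=proj('side',P);v=S(q[:,0],q[:,1]).ravel(); d=np.gradient(cv2.GaussianBlur(v[:,None],(1,9),1.5).ravel())
            i=np.abs(d).argmax(); print(f,nm,o*1e3,'edge mm',t[i]*1e3, 'lvl',v.min(),v.max())
edges('s0.png',0,.015,[.466,-.3715],-.147)
s=ctrl.sense();print(s['tool_pos'])
edges('s5.png',0,.060,[.543,.0843],-.053)
```

```text
s0.png left -50.0 edge mm -28.499999999999982 lvl 74.0625 235.66309
s0.png left -40.0 edge mm -29.999999999999986 lvl 73.84766 237.53125
s0.png left -35.0 edge mm -30.499999999999986 lvl 73.0625 236.78125
s0.png right -50.0 edge mm 30.50000000000001 lvl 74.375 235.4375
s0.png right -40.0 edge mm 29.500000000000007 lvl 74.740234 238.0
s0.png right -35.0 edge mm 29.000000000000007 lvl 75.0 238.8125
s0.png near -22.0 edge mm -65.99999999999999 lvl 72.90918 231.0625
s0.png near -17.0 edge mm -59.499999999999986 lvl 72.40625 235.8125
s0.png near 17.0 edge mm -66.49999999999999 lvl 72.52344 238.1875
s0.png near 22.0 edge mm -65.99999999999999 lvl 72.5 233.69531
[0.5 0.1 0. ]
s5.png left -50.0 edge mm -28.999999999999986 lvl 112.0625 226.6836
s5.png left -40.0 edge mm -28.999999999999986 lvl 112.052734 236.65625
s5.png left -35.0 edge mm -28.999999999999986 lvl 112.59375 237.0
s5.png right -50.0 edge mm 31.500000000000014 lvl 113.0625 236.52344
s5.png right -40.0 edge mm 31.500000000000014 lvl 113.0 238.35547
s5.png right -35.0 edge mm 31.500000000000014 lvl 112.90625 238.9414
s5.png near -22.0 edge mm -55.49999999999998 lvl 103.09375 225.5
s5.png near -17.0 edge mm -55.49999999999998 lvl 103.805664 228.5039
s5.png near 17.0 edge mm -55.49999999999998 lvl 109.57422 236.57324
s5.png near 22.0 edge mm -56.99999999999998 lvl 104.625 229.0625
```

Run:
```python
from meas import *
def prof(n,f,z,c,yaw,a0,a1,os,axis):
    g=cv2.cvtColor(cv2.imread('pics/'+f),cv2.COLOR_BGR2HSV)[...,1].astype(np.float32)
    x=np.array([np.cos(yaw),np.sin(yaw)]);y=np.array([-x[1],x[0]]);ax,fix=(y,x) if axis=='y' else (x,y);r=[]
    for o in os:
        t=np.arange(a0,a1,.0005);q=np.float32(proj(n,np.c_[np.array(c)+np.outer(t,ax)+o*fix,np.full(len(t),z)]))
        v=cv2.remap(g,q[:,0],q[:,1],cv2.INTER_LINEAR).ravel();d=np.gradient(cv2.GaussianBlur(v[:,None],(1,15),2.5).ravel())
        r.append(t[np.abs(d).argmax()]*1e3)
    return np.round(r,1)
N=[.543,.0843]
for n,f in(('top','t0.png'),('side','s0.png')):
    print(n,'far',prof(n,f,.01,N,-.053,.06,.09,[-.045,-.02,0,.02,.045],'y'),'near',prof(n,f,.01,N,-.053,-.21,-.17,[-.05,-.045,.045,.05],'y'),
     'x-',prof(n,f,.01,N,-.053,-.07,-.045,[-.15,-.1,-.05,0,.05],'x'),'x+',prof(n,f,.01,N,-.053,.045,.07,[-.15,-.1,-.05,0,.05],'x'))
C=[.466,-.3715]
print('cover top',*[prof('top','t0.png',.015,C,-.147,a,b,[-.02,-.01,.01,.02],'y') for a,b in((-.075,-.045),(.045,.075))])
print('cover side far',prof('side','s0.png',.015,C,-.147,.045,.075,[-.02,-.01,.01,.02],'y'))
```

```text
top far [75.  76.5 77.  75.  76. ] near [-186.5 -187.5 -189.  -189. ] x- [-57.5 -59.5 -58.  -57.  -59. ] x+ [58.5 59.5 58.  58.5 60. ]
side far [82.5 82.  81.5 81.  80. ] near [-187.5 -188.  -186.5 -188. ] x- [-58.5 -59.5 -58.5 -57.  -58.5] x+ [59.5 59.  60.5 59.  59.5]
cover top [-61.5 -62.  -61.  -63. ] [62.5 63.  63.  63. ]
cover side far [65.  65.5 66.5 65.5]
```

Run:
```python
from meas import *
np.set_printoptions(linewidth=250)
def P(f,z,c,yaw,a0,a1,os):
    g=cv2.cvtColor(cv2.imread('pics/'+f),cv2.COLOR_BGR2GRAY).astype(np.float32)
    x=np.array([np.cos(yaw),np.sin(yaw)]);y=np.array([-x[1],x[0]])
    t=np.arange(a0,a1,.002);v=0
    for o in os:
        q=np.float32(proj('side',np.c_[np.array(c)+np.outer(t,y)+o*x,np.full(len(t),z)])); v=v+cv2.remap(g,q[:,0],q[:,1],cv2.INTER_LINEAR).ravel()/len(os)
    return np.c_[t*1e3,v].astype(int).T
for f,z,c,yaw in(('s0.png',.015,[.466,-.3715],-.147),('s5.png',.0605,[.543,.0843],-.053)):
    print(f,'near\n',P(f,z,c,yaw,-.086,-.046,[-.02,.02]));print('winnear\n',P(f,z,c,yaw,-.044,-.02,[-.009,.009]));print('winfar\n',P(f,z,c,yaw,.02,.044,[-.009,-.004,.004,.009]))
```

```text
s0.png near
 [[-86 -83 -81 -79 -77 -75 -73 -71 -69 -67 -65 -63 -61 -59 -57 -55 -53 -51 -49 -47]
 [ 74  73  73  74  72  72  73  73  78  91 119 146 158 175 198 220 227 218 200 193]]
winnear
 [[-44 -41 -39 -37 -35 -33 -31 -29 -27 -25 -23 -21]
 [237 237 237 237 236 236 232 198 125  85  77  76]]
winfar
 [[ 20  22  23  25  27  29  31  33  35  37  39  41]
 [ 75  75  75  76  76  82 118 164 209 229 237 238]]
s5.png near
 [[-86 -83 -81 -79 -77 -75 -73 -71 -69 -67 -65 -63 -61 -59 -57 -55 -53 -51 -49 -47]
 [104 106 108 110 112 115 121 129 144 157 161 164 168 174 184 200 217 219 218 217]]
winnear
 [[-44 -41 -39 -37 -35 -33 -31 -29 -27 -25 -23 -21]
 [205 203 200 204 212 219 222 225 190 151 127 119]]
winfar
 [[ 20  22  23  25  27  29  31  33  35  37  39  41]
 [112 109 106  98  87  81 112 144 174 206 235 237]]
```

The hover profiles put the cover about 1–2 mm too far in +y and within 1 mm in x. I'll correct slightly and descend, watching the forces.

Run:
```python
from h import *
n=[.5426,.0831]
ctrl.servo_line(n+[.030-ZO+.0035],speed=.05); ctrl.sleep(.1); st()
for u in np.arange(.028,.0149,-.0015):
    ctrl.servo_line(n+[u-ZO+.0035],speed=.03); s=st(round(u,4))
    if s['force'][2]>9 or np.linalg.norm(s['force'][:2])>10: break
```

```text
24.94 [ 0.5426  0.0831 -0.0043] [ 0.3 -0.3 -1.4] 0.0577
0.028 25.19 [ 0.5426  0.0831 -0.0063] [-0.3 -0.1 -1.2] 0.0575
0.0265 25.44 [ 0.5425  0.0831 -0.0079] [-0.8  0.2 -0.7] 0.0574
0.025 25.69 [ 0.5426  0.0831 -0.0094] [ 0.4  0.1 -1.6] 0.0574
0.0235 25.94 [ 0.5425  0.0831 -0.0109] [-0.5 -0.8 -1.7] 0.0578
0.022 26.19 [ 0.5427  0.0832 -0.0123] [ 0.8  3.2 -0.5] 0.0578
0.0205 26.44 [ 0.543   0.0833 -0.0137] [1.  5.2 3.9] 0.058
0.019 26.69 [ 0.5431  0.0833 -0.0151] [1.8 5.3 4.6] 0.0577
0.0175 26.94 [ 0.5432  0.0834 -0.0161] [-0.7  5.1 15.4] 0.0575
```

Contact pushes towards +y, so the y correction was the wrong way. I'll back off a few mm and move back.

Run:
```python
from h import *
n=[.5429,.0845]
ctrl.servo_line([.5429,.0831,.0225-ZO+.0035],speed=.05)
ctrl.servo_line(n+[.0225-ZO+.0035],speed=.03); ctrl.sleep(.1); st()
for u in np.arange(.021,.0144,-.001):
    ctrl.servo_line(n+[u-ZO+.0035],speed=.02); s=st(round(u,4))
    if s['force'][2]>9 or np.linalg.norm(s['force'][:2])>10: break
```

```text
27.54 [ 0.5427  0.0845 -0.012 ] [-0.2  0.1 -1.1] 0.0582
0.021 27.79 [ 0.5428  0.0845 -0.0135] [ 0.8 -0.7 -1. ] 0.058
0.02 28.04 [ 0.5429  0.0845 -0.0144] [ 0.7 -1.  -1.8] 0.0574
0.019 28.29 [ 0.5428  0.0845 -0.0154] [ 0.5  1.  -0.8] 0.058
0.018 28.54 [ 0.5431  0.0846 -0.0162] [-0.1  1.   0.6] 0.0579
0.017 28.79 [ 0.5431  0.0846 -0.0171] [0.  0.3 3.7] 0.0579
0.016 29.04 [ 0.5432  0.0844 -0.0182] [ 0.6 -0.8  4.7] 0.0579
0.015 29.29 [ 0.5432  0.0844 -0.0188] [-1.9 -0.6 14. ] 0.0575
```

Seated: low lateral force, and Fz rises at underside z ≈ 0.0155. I'll release, retreat and check.

Run:
```python
from h import *
ctrl.servo_line([.543,.0845,.016-ZO+.0035],speed=.02)
ctrl.command_gripper(.078); st('open')
ctrl.servo_line([.543,.0845,.20],speed=.25); st()
ctrl.move_ptp([.45,-.30,.22],D(-.053)); st()
a=snap('top','t6.png'); b=snap('side','s6.png')
x=cv2.resize(a[175:235,200:300],(780,468),interpolation=cv2.INTER_CUBIC)
x=cv2.resize(a[185:235,170:300],(780,300),interpolation=cv2.INTER_CUBIC)
z=cv2.resize(b[170:250,160:290],(780,480),interpolation=cv2.INTER_CUBIC)[:300]
cv2.imwrite('pics/p7.png',np.vstack([x,z])[:,:,::-1])
```

```text
open 30.05 [ 0.543   0.0845 -0.0183] [-0.1 -0.7 -0.4] 0.0778
 31.07 [0.5422 0.0844 0.1989] [ 0.9 -0.  -0.6] 0.078
 32.54 [ 0.4504 -0.2991  0.2198] [ 0.  -0.1  1.1] 0.0778
```

View pics/p7.png

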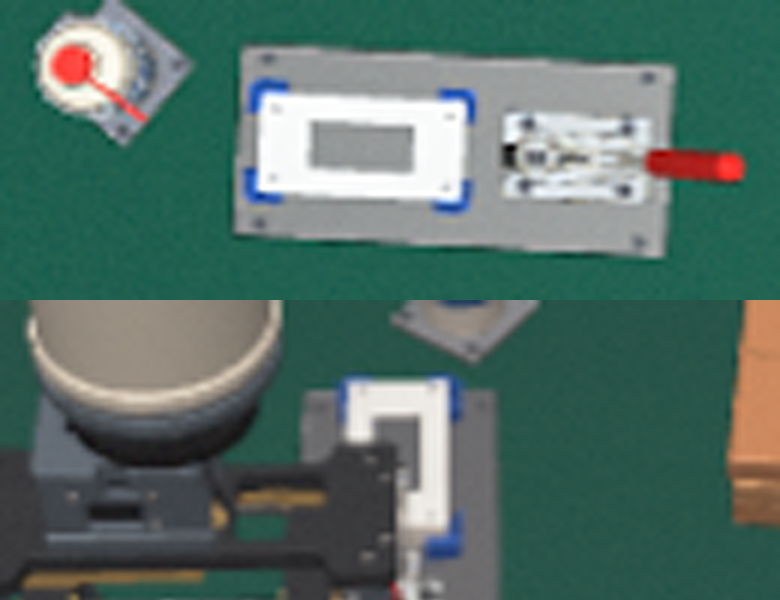

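The frame lies squarely within all four blue corners, the cap is up, and the handle is still raised with its end at crop (730,167). Next I'll estimate the handle angle, pinch it and lead it along its arc.

```bash
cat > cl.py <<'E'
from h import *
N=np.array([.5431,.0844]);yaw=-.053
def J(x,y,z): return np.array([N[0]+x*np.cos(yaw)-y*np.sin(yaw),N[1]+x*np.sin(yaw)+y*np.cos(yaw),z])
def H(j,d): a=1.2-j; return J(0,-.151-d*np.cos(a),.046+d*np.sin(a))
def T(j,d=.095,dz=0): p=H(j,d); return [p[0],p[1],p[2]-.0188-ZO+dz]
E
python3 - <<'E'
from cl import *
best=[]
for j in np.arange(0,.26,.05):
    d=np.linspace(.039,.115,20);P=np.array([H(j,k) for k in d])
    print(round(j,2),proj('top',P).mean(0).round(1),proj('side',P).mean(0).round(1))
print('seen top 285.45,212.03 side 223.8,219.6')
E
```

```text
0.0 [281.3 211.6] [224.  216.3]
0.05 [282.4 211.7] [224.  217.5]
0.1 [283.4 211.7] [224.  218.7]
0.15 [284.3 211.7] [224.  219.9]
0.2 [285.3 211.8] [224.  221.1]
0.25 [286.1 211.8] [224.  222.4]
seen top 285.45,212.03 side 223.8,219.6
```

Run:
```python
from cl import *
j0=.17
ctrl.move_ptp(T(j0,dz=.07),D(yaw)); ctrl.command_gripper(.05)
ctrl.servo_line(T(j0),speed=.12); s=st('at grip')
if abs(s['force'][2])<6:
    ctrl.command_gripper(.008); s=st('pinched')
    if .012<s['gripper_width']<.022:
        for j in np.linspace(j0,1.2,9)[1:]:
            ctrl.servo_line(T(j),speed=.06); s=st(round(j,2))
            if np.linalg.norm(s['force'])>60: print('stop'); break
```

```text
at grip 34.86 [ 0.5329 -0.1153  0.0713] [ 0.5  0.2 -0.8] 0.0501
pinched 35.48 [ 0.5317 -0.1152  0.0709] [-6.3 -1.8  6.7] 0.0155
0.3 35.83 [ 0.5311 -0.1253  0.0637] [-4.7 -2.8 -1.4] 0.016
0.43 36.17 [ 0.5306 -0.1343  0.0554] [-5.9 -3.1 -2.5] 0.0157
0.56 36.52 [ 0.5301 -0.1422  0.046 ] [-4.9 -2.4 -4.1] 0.0159
0.68 36.88 [ 0.5297 -0.1488  0.0358] [-6.2 -1.4 -3.6] 0.0158
0.81 37.23 [ 0.5293 -0.1541  0.0248] [-4.7 -3.1 -3.6] 0.0154
0.94 37.58 [ 0.5291 -0.158   0.0132] [-5.4 -2.2 -3.3] 0.0155
1.07 37.92 [ 0.529  -0.1603  0.0012] [-5.3 -3.6 -4.8] 0.0161
1.2 38.27 [ 0.5289 -0.1611 -0.0111] [-5.9 -3.5 -3.8] 0.0156
```

Run:
```python
from cl import *
for dz in(-.0015,-.003,-.0045):
    ctrl.servo_line(T(1.2,dz=dz),speed=.03); s=st(dz)
    if s['force'][2]>15: break
ctrl.sleep(.2); st()
ctrl.command_gripper(.045); st('open')
ctrl.servo_line(T(1.2,dz=.12),speed=.2)
ctrl.move_ptp([.33,-.35,.25],D(yaw)); ctrl.sleep(.3); st('away')
a=snap('top','t7.png'); b=snap('side','s7.png')
d=np.linspace(.039,.115,20)
for j in(1.0,1.1,1.2): P=np.array([H(j,k) for k in d]);print(j,proj('top',P).mean(0).round(1),proj('side',P).mean(0).round(1),proj('side',P[-1]).round(1))
from meas import *
for n,im,bx in(('top',a,(262,310,195,230)),('side',b,(205,250,215,275))):
    h,o=cut(im,*bx);print(n,[(c[0],c[1].round(1),c[2]) for c in cents(red(h),o,4)])
x=cv2.resize(a[185:235,170:300],(780,300),interpolation=cv2.INTER_CUBIC)
z=cv2.resize(b[180:230,160:290],(780,300),interpolation=cv2.INTER_CUBIC)
z=cv2.resize(b[180:255,175:272],(388,300),interpolation=cv2.INTER_CUBIC);z=np.hstack([z,cv2.resize(b[125:200,190:288],(392,300),interpolation=cv2.INTER_CUBIC)])
cv2.imwrite('pics/p8.png',np.vstack([x,z])[:,:,::-1])
```

```text
-0.0015 38.52 [ 0.529  -0.1611 -0.0123] [-6.4 -3.9  0.2] 0.0157
-0.003 38.77 [ 0.529  -0.1611 -0.013 ] [-9.7 -1.4 15.6] 0.016
 38.98 [ 0.529  -0.1611 -0.0131] [-10.9  -0.8  15.4] 0.0157
open 39.6 [ 0.5301 -0.1613 -0.0136] [-0.7 -0.1 -0. ] 0.0452
away 41.85 [ 0.3304 -0.3496  0.2497] [ 0.6 -0.  -0.2] 0.045
1.0 [293.7 212. ] [224.5 240. ] [[224.3 247.6]]
1.1 [293.8 211.9] [224.6 241.9] [[224.4 250.5]]
1.2 [293.6 211.9] [224.7 243.6] [[224.6 253. ]]
top [(np.int32(91), array([293.5, 212.2]), [22, 15, 21, 5])]
side [(np.int32(99), array([224.4, 242.8]), [17, 18, 6, 20])]
```

View pics/p8.png

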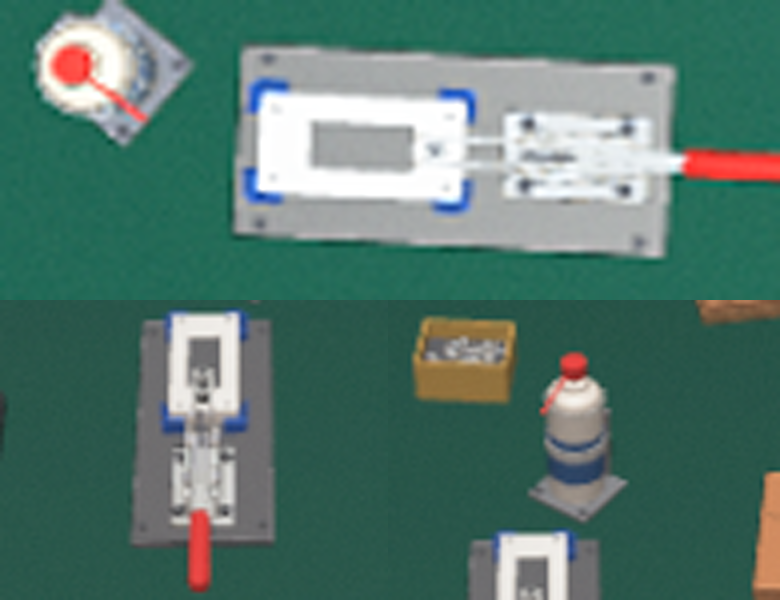

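The view shows the bar level with its foot on the frame, the handle level and the cap up. The side mask reads about 1.15–1.2 rad. One quick press on top of the handle will confirm the height (shut means its top at 0.055), and then I'll hand in.

Run:
```python
from cl import *
p=H(1.2,.1); ctrl.command_gripper(0)
ctrl.move_ptp([p[0],p[1],.08],D(yaw))
ctrl.servo_line([p[0],p[1],.061-ZO],speed=.12)
z=feel(p[0],p[1],.058-ZO,.050-ZO,.001,12,v=.03); print('contact tip z',st()['tool_pos'][2]+ZO)
ctrl.servo_line([p[0],p[1],.12],speed=.25); ctrl.sleep(.3); st()
ctrl.hand_in()
```

```text
0.0202 -0.8 | 0.0192 -0.4 | 0.0182 -0.3 | 0.0172 4.0 | 0.0162 21.4 | 
 45.83 [ 0.53   -0.1663  0.0171] [-5.   1.2 21.4] 0.0007
contact tip z 0.05488760452019062
 46.7 [ 0.5293 -0.1661  0.1191] [ 0.2 -0.2 -0.1] 0.0007
the job is handed in; nothing more can be done
```

The job is handed in at about 47 s. The nest was blown, the frame is seated in it, and the clamp is shut on it. `hand_in()` gives no verdict, so this rests on my own checks.

- **Duster:** The cap's spring force rose from about 2 to 5 N and then met a hard stop at 14–15 N, so it went right down. Later pictures show it up again.
- **Frame:** I gripped it across its width and set it down gently. My first descent touched a lip because a small y correction was the wrong way. I backed off and moved back 1.4 mm, and it seated with almost no sideways force. The top view shows it square inside all four corners.
- **Clamp:** I pinched the handle and led it along its arc. A final press found its top hard at 54.9 mm, where 55 mm means fully level, and the bar lies level over the frame. I could not measure the rubber foot's force directly.
- **Left alone:** I kept clear of the carton, the screwdriver and the packets. I did not measure their positions afterwards.

Checks that disagreed:
- **Fingertip height:** The real fingertips were about 38 mm higher than the reported tool position. The first two presses on the cap missed because of this, and I corrected for it from the cap's hard stop onwards.
- **Side camera:** It suggested the frame was 1–2 mm off in y while held over the nest. Contact showed it was not.
- **Handle angle:** The side view read about 1.15 rad for the shut handle, while the press agrees with 1.2 rad.

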